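Load the sample cassette under the dock's leaf spring

ROBOT

A 7-joint arm with a two-finger parallel gripper is mounted at the origin on a cart in front of the work surface, level with it; the furniture and walls round the work are solid. World frame = base frame: x ahead of the robot, y to its left, z up, the work surface at z = 0. Lengths are in m, angles in rad, forces in N, time in s.
With the tool pointing down it reaches from about 0.35 to 0.9 m from the base axis. Payload 8.1 kg.
Tool frame: the origin (TCP) lies at the very end of the fingers, on their centre line; the grasp point (between the pads) lies 19 mm behind it; x points along the fingers, y is the direction in which the jaws open and shut, and the axes are right-handed (so a half turn about x gives the same grasp; the last joint's range is limited). The gripper opens to 92 mm and grips with 3 to 60 N. Pads are 19 mm wide; open, the fingers measure 130 mm over their backs; the gripper's body (75 mm by 190 mm) begins 47 mm behind the grasp point.
Start: joints at [-1.206, 0.434, 0.025, 1.573, -0.012, 1.134, -0.075], TCP at [0.282, 0.558, 0.227] pointing down, gripper open.
Joint ranges: [-2.62, 2.62], [-0.44, 2.09], [-1.27, 1.32], [0.08, 2.57], [-1.32, 4.46], [0.12, 2], [-2.74, 2.74]. Speed limits (rad/s): [2.22, 2.22, 3.01, 3.01, 3.14, 3.14, 3.14].

INTERFACE

Orientations are given as a rotation vector (axis times angle).
In Python, from station import * gives the robot as it stands. Calls block until the motion is done:
- movep(position, orientation): joint-space move of the TCP to a pose.
- move_linear(position, orientation=None, rate=0.15, max_force=None): straight line of the TCP; orientation=None keeps the orientation; rate is the mean speed in m/s. With max_force (N) it stops when the force on the tool has changed by that much, and returns True; else False.
- move_joints(angles): joint-space move.
- grip(opening): opening from 0.0 (shut) to 1.0 (fully open); the grip force is fixed at half the most; returns when the fingers have stopped.
- wait(seconds).
- inverse_kinematics(position, orientation): joint angles nearest the present ones, or None.
- sense(): the state.
- capture(name): name is "scene" or "top"; returns the picture (400x640x3 uint8, red, green, blue); there is no depth.
- camera_info(name): a dict with "fx", "fy", "cx", "cy" (pixels), "cam_to_world" (4x4, takes a point from camera to world coordinates). Camera axes: x right, y down, z forward; pixel columns grow to the right and rows downward; lengths in m; the calibration is good to about 2 mm. A picture is of the moment at which its call begins. camera_info takes no time and is no camera call.
A pose or a line that the arm cannot do raises Unreachable and nothing moves.
- job_done(): hands the job in, once; it reports no verdict.
The state is a dict: "t": time; "qpos": joint angles; "dq": joint speeds; "tau": joint torques, N m; "eef_pos": TCP position; "ee_rot": TCP orientation; "contact_force": force on the tool from outside, world axes, zero at the start; "ft_torque": the same for the moment, N m; "width": opening from 0.0 (shut) to 1.0 (fully open).
Only numpy, scipy, OpenCV 4.12 (cv2) and the standard library are available. Lean on these libraries where they do the work, as an engineer would, in place of code of your own. Each camera call takes 0.05 s, during which the arm holds its last target.

TASK

Load the white sample cassette into the reader dock: with the fingertips, press the ribbed pad at its rear down hard so that the sprung platform sinks, and keep it pressed while you slide the cassette under the bridge and its leaf spring, fully home against the end stop, so that the platform springs back up behind it. Only push it, never lift it out of its guides, and leave the vial, weight, petri dish and beaker around the dock where they are; finish clear of everything.

Things in the scene. Friction and masses are not known exactly. Their poses are not given: they have to be found in the camera images.
- dock: grey and aluminium reader dock fixed to the worktop, 248 x 100 mm. Origin: centre of its underside, on the worktop; its x axis is the way the cassette slides in (roughly to the robot's left, world +y), z up. Two running rails, top at z = 14 mm, carry the cassette; side guides (top at z = 26 mm, 73 mm apart) lead it. End stop: face at x = 114 mm, top at z = 31 mm
- dock_bridge (a point): middle of the underside of the dock's aluminium bridge bar (x = 49, y = 0, z = 30 mm in the dock's frame). The bar spans the dock, 14 mm along x, from 30 to 44 mm above the worktop, so only a cassette pressed down onto the rails (top at 28 mm) passes below it
- dock_seat (a point): point of the dock (x = 44, y = 0, z = 28 mm in its frame) at which cassette_mid lies when the cassette is fully home
- platform (a joint): sprung loading platform between the rails (black, 85 x 40 mm, at x = -116 to -31 mm of the dock), metres pressed down: 0 = up, 7 mm above the rails (as at the start, cassette on it); 0.007 = level with the rails; 0.009 = lowest. Spring: 4 N at 0, 9 N at 0.007. It rises again only once the cassette's rear end has passed it, 5 mm before the cassette is home, and stands behind it as a catch
- leaf (a joint): steel leaf spring, 26 mm wide and about 42 mm long, under and behind the bridge bar, sloping down in the way of travel: rad lifted; 0 = free, tip 25 mm above the worktop; about 0.08 when it rides on the seated cassette, pressing with about 4 N
- cassette_pad (a point): centre of the ribbed finger pad on top of the cassette's rear end. The pad is 40 mm long, 70 mm wide; 20 to 26 mm ahead of this point along the cassette's x a cross rib 50 mm wide stands 6 mm above the top: push against its rear face while pressing the pad. This point is 35 mm above the worktop at the start, 28 mm when the cassette is pressed down on the rails
- cassette_mid (a point): middle of the top face of the white cassette, 140 x 70 x 14 mm, about 0.15 kg, loose, sliding friction on the dock about 0.3; its x axis points the way it slides in, z up. It starts on the raised platform, its nose 5 to 20 mm short of the bridge bar and too high to pass below it; it has to slide about 81 to 91 mm
- vial_0: capped sample vial, 27 mm wide, 59 mm high, loose, standing near the dock's entry end; origin at its foot. Leave alone
- weight_0: calibration weight, 28 mm wide, 35 mm high, loose, near the dock's entry end; origin at its foot. Leave alone
- petri_dish_0: petri dish, 63 mm wide, 15 mm high, loose, beyond the dock's end stop; origin at its underside. Leave alone
- beaker_100: small glass beaker, about 55 mm wide, 68 mm high, loose, beyond the petri dish; origin at its underside. Leave alone

How it is judged:
On the way:
1. the cassette is pressed down onto the rails with its nose under the bridge bar (value of joint platform above 0.0055 m and x of cassette_mid in the frame of dock between -0.018 and 0.035 m), for 0.1 s.
At the end, for the whole second after the job is handed in: the cassette lies flat (within 2 degrees) and straight on the rails, within 4 mm of the end stop, the leaf spring rides on it, the platform has sprung fully up behind it (within 1.5 mm), and it is at rest (x of cassette_mid in the frame of dock between 0.04 and 0.047 m and distance between cassette_mid and dock_seat below 0.005 m and angle between the x axis of cassette_mid and the x axis of dock, either way round below 0.05 rad and angle between cassette_mid's own z axis and vertical below 0.04 rad and value of joint platform below 0.0015 m and value of joint leaf between 0.04 and 0.2 rad and linear speed of cassette below 0.01 m/s); the robot touches nothing.
It fails at once if the cassette is lifted (10 mm above its starting height) or tipped by more than 20 degrees (height (world z) of cassette_mid above 0.045 m or angle between cassette_mid's own z axis and vertical above 0.35 rad).
It fails at once if the capped sample vial is moved by more than 20 mm or tipped (distance of vial_0 from where it was at the start of the episode above 0.02 m or angle between vial_0's own z axis and vertical above 0.4 rad).
It fails at once if the brass-coloured calibration weight is moved by more than 20 mm or tipped (distance of weight_0 from where it was at the start of the episode above 0.02 m or angle between weight_0's own z axis and vertical above 0.4 rad).
It fails at once if the petri dish is moved by more than 20 mm or tipped (distance of petri_dish_0 from where it was at the start of the episode above 0.02 m or angle between petri_dish_0's own z axis and vertical above 0.4 rad).
It fails at once if the small beaker is moved by more than 20 mm or tipped (distance of beaker_100 from where it was at the start of the episode above 0.02 m or angle between beaker_100's own z axis and vertical above 0.4 rad).
It also fails if it takes over 35 s, if anything falls off the work surface, if the arm or the gripper's body presses on something with over 40 N, if the wrist force passes 120 N, or if a joint passes its speed limit or range.

## Working session

There is one attempt and no reset: what is moved stays moved. The work goes in short steps, each a Python script; the robot and the scene stay as the last script left them, time stands still between calls to the robot, and variables do not carry over. Pictures are saved under pics/ and viewed, and the job is handed in when it is done.

```bash
mkdir -p pics
python3 - <<'E'
from station import *
import cv2
for n in ("scene","top"):
    cv2.imwrite(f"pics/{n}0.png",capture(n)[:,:,::-1])
    c=camera_info(n);print(n,c)
s=sense();print(s)
E
```

```text
scene {'fx': 427.4859085470337, 'fy': 427.4859085470337, 'cx': 323.2356219479016, 'cy': 201.95785711489586, 'cam_to_world': array([[ 0.8633216 , -0.20172171,  0.46258423,  0.03828996],
       [-0.50439031, -0.37454585,  0.77801403, -0.89027013],
       [ 0.01631668, -0.90499931, -0.4251    ,  0.51949946],
       [ 0.        ,  0.        ,  0.        ,  1.        ]])}
top {'fx': 455.3726913248388, 'fy': 455.3726913248388, 'cx': 316.74614921326696, 'cy': 199.04499259468506, 'cam_to_world': array([[-0.02138568, -0.98597676,  0.16550674,  0.30875406],
       [-0.99971906,  0.01939723, -0.01362155, -0.06013561],
       [ 0.01022016, -0.16575154, -0.98611458,  1.26779749],
       [ 0.        ,  0.        ,  0.        ,  1.        ]])}
{'t': 0.1, 'qpos': array([-1.20561481,  0.43514906,  0.02496433,  1.57399067, -0.01157271,
        1.13402689, -0.07508481]), 'dq': array([ 1.78303503e-03, -1.57172300e-03, -3.29016113e-03, -9.86922590e-04,
       -5.69008120e-04, -5.60116126e-04,  9.80737524e-05]), 'tau': array([ 3.18291444e-03, -6.69120026e+01,  9.87752751e-01, -3.15143931e+01,
       -6.05443586e-02,  3.73756397e-02,  1.15980697e-04]), 'eef_pos': array([0.28165988, 0.5574194 , 0.22603197]), 'ee_rot': array([ 0.36570114,  1.53967692, -0.36794499]), 'contact_force': array([ 0.35090189, -0.62101656, -0.17482019]), 'ft_torque': array([-0.01057644, -0.05455758,  0.00464116]), 'width': 0.9965231632125507}
```

View pics/scene0.png

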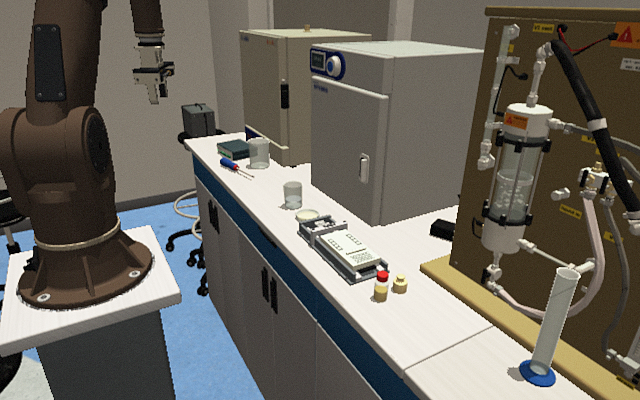

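View pics/top0.png

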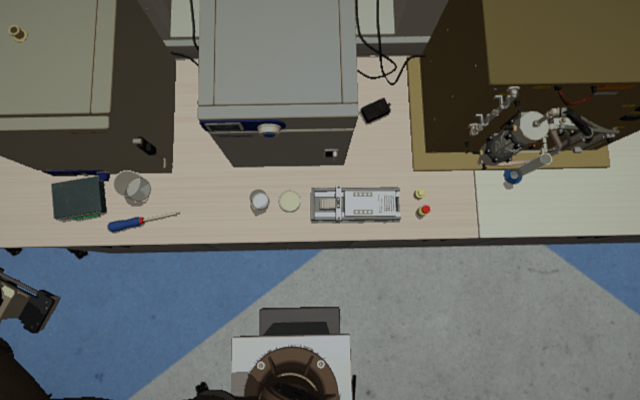

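The top view shows the dock at about cols 310–400, rows 187–222. The vial (425,210) and weight (420,194) stand at its entry end (right, −y), with the petri dish (290,201) and beaker (260,201) on the left. I'll zoom in for detail.

Run:
```python
import cv2
a=cv2.imread("pics/top0.png")[180:230,300:435]
cv2.imwrite("pics/topz.png",cv2.resize(a,None,fx=5.9,fy=5.9,interpolation=cv2.INTER_CUBIC))
a=cv2.imread("pics/scene0.png")[200:310,290:420]
cv2.imwrite("pics/scenez.png",cv2.resize(a,None,fx=5.4,fy=5.4,interpolation=cv2.INTER_CUBIC))
```

```text
(no output)
```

View pics/topz.png

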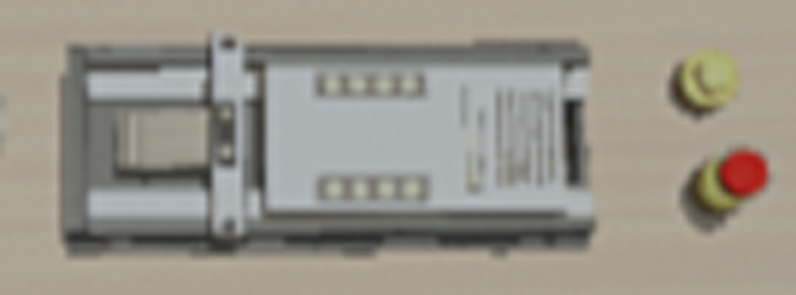

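View pics/scenez.png

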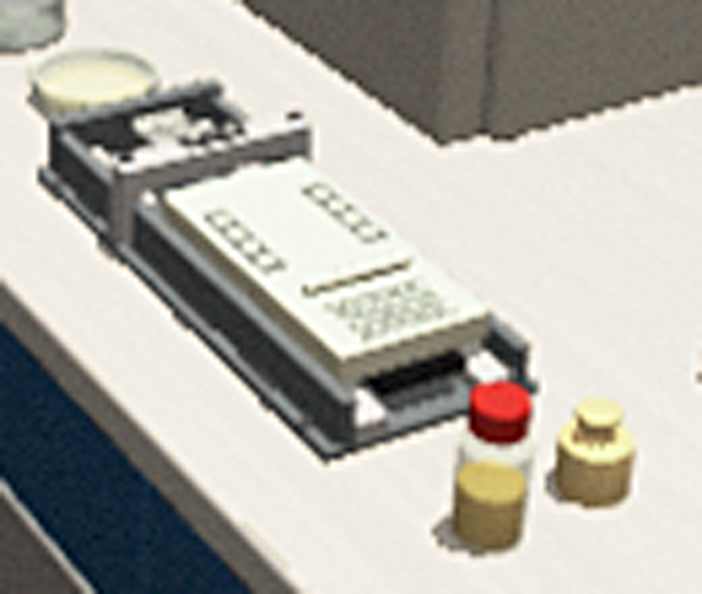

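```bash
cat > h.py <<'E'
import numpy as np
def ray(ci,u,v,z):
    T=ci["cam_to_world"];d=T[:3,:3]@np.array([(u-ci["cx"])/ci["fx"],(v-ci["cy"])/ci["fy"],1]);o=T[:3,3]
    return o+d*(z-o[2])/d[2]
E
python3 - <<'E'
from station import *
from h import *
np.set_printoptions(precision=4,suppress=True)
t=camera_info("top");s=camera_info("scene")
T=lambda x,y,z:ray(t,300+(x+.5)/5.9-.5,180+(y+.5)/5.9-.5,z)
S=lambda x,y,z:ray(s,290+(x+.5)/5.4-.5,200+(y+.5)/5.4-.5,z)
print("cassette corners NN NF RF RN")
for a,b in zip([(264,214),(264,66),(562,67),(562,214)],[(165,192),(300,160),(492,318),(343,360)]): print(T(*a,.035),S(*b,.035))
print("bridge ends top z44: "); 
for p in [(228,40),(229,232)]: print(T(*p,.044))
print("endstop outer/ guide top edges")
for p in [(66,46,.031),(66,232,.031),(588,47,.026),(592,232,.026),(480,62,.026)]: print(T(*p))
print("scene base entry near/far, end near"); 
for p in [(328,460),(533,390),(40,178)]: print(S(*p,0))
print("vial cap, scene foot",T(743,174,.059),S(488,537,0)); print("weight",T(712,75,.035),S(594,490,0))
import cv2
print(cv2.Rodrigues(sense()["ee_rot"])[0])
E
```

```text
cassette corners NN NF RF RN
[ 0.4677 -0.1515  0.035 ] [ 0.4692 -0.1544  0.035 ]
[ 0.5373 -0.1537  0.035 ] [ 0.5348 -0.1582  0.035 ]
[ 0.5341 -0.293   0.035 ] [ 0.5312 -0.3003  0.035 ]
[ 0.4649 -0.2896  0.035 ] [ 0.4644 -0.2965  0.035 ]
bridge ends top z44: 
[ 0.5482 -0.1366  0.044 ]
[ 0.4585 -0.1345  0.044 ]
endstop outer/ guide top edges
[ 0.5494 -0.0614  0.031 ]
[ 0.4616 -0.0597  0.031 ]
[ 0.5451 -0.3075  0.026 ]
[ 0.4573 -0.3048  0.026 ]
[ 0.5389 -0.2562  0.026 ]
scene base entry near/far, end near
[ 0.4528 -0.3066  0.    ]
[ 0.5491 -0.3075  0.    ]
[ 0.4565 -0.0625  0.    ]
vial cap, scene foot [ 0.4785 -0.3686  0.059 ] [ 0.4775 -0.3728  0.    ]
weight [ 0.5289 -0.3631  0.035 ] [ 0.5286 -0.3697  0.    ]
[[-0.0005  0.4509  0.8926]
 [-0.0013  0.8926 -0.4509]
 [-1.     -0.0014  0.0002]]
```

Run:
```python
from station import *
from h import *
np.set_printoptions(precision=4,suppress=True)
t=camera_info("top");s=camera_info("scene")
for p in [(350,165),(234,166)]: print("incub base top",ray(t,*p,0))
print("scene base corner",ray(s,290+445/5.4,200+142/5.4,0))
import cv2
d=np.array([.019,1,0]);d/=np.linalg.norm(d)
for sg in (1,-1):
  y=sg*np.array([d[1],-d[0],0]);x=np.array([0,0,-1.]);z=np.cross(x,y)
  R=cv2.Rodrigues(np.stack([x,y,z],1))[0].ravel()
  for yy,zz in((-.268,.12),(-.268,.03),(-.18,.028)):
    print(sg,R,inverse_kinematics([.5,yy,zz],R))
  y=sg*d;z=np.cross(x,y)
  R=cv2.Rodrigues(np.stack([x,y,z],1))[0].ravel()
  print("along",sg,R,inverse_kinematics([.5,-.268,.03],R))
```

```text
incub base top [ 0.6184 -0.1749  0.    ]
incub base top [0.6217 0.1563 0.    ]
scene base corner [ 0.6406 -0.1257  0.    ]
1 [ 1.2232  1.2002 -1.2232] [-0.3301  0.728   1.1685  1.898  -0.7766  1.0626  1.1497]
1 [ 1.2232  1.2002 -1.2232] [-0.1502  0.7234  0.8282  1.9554 -0.7468  0.8007  1.0881]
1 [ 1.2232  1.2002 -1.2232] [-0.1615  0.5995  0.5731  2.0338 -0.5261  0.6552  0.7405]
along 1 [ 0.0149  1.5707 -0.0149] [ 0.1447  0.5983  0.3598  1.9317 -0.3258  0.6681  2.2571]
-1 [-1.1952  1.2181  1.1952] [-0.3237  0.7171  1.1512  1.8976 -0.7628  1.0523 -2.0055]
-1 [-1.1952  1.2181  1.1952] [-0.2959  0.8975  1.141   1.9656 -1.0061  0.9997 -1.8133]
-1 [-1.1952  1.2181  1.1952] [-0.471   0.8587  1.1415  2.0557 -1.0111  0.9479 -1.9223]
along -1 [-2.2119  0.021   2.2119] [-0.1412  0.7167  0.8121  1.9548 -0.7328  0.7933 -0.496 ]
```

Run:
```python
from station import *
from h import *
import cv2
t=camera_info("top");s=camera_info("scene")
def P(c):
    M=np.linalg.inv(c["cam_to_world"])[:3];K=np.array([[c["fx"],0,c["cx"]],[0,c["fy"],c["cy"]],[0,0,1]]);return K@M
def tri(a,b):
    X=cv2.triangulatePoints(P(t),P(s),np.array(a,float),np.array(b,float)).ravel();return X[:3]/X[3]
print("handle",tri((331,154),(363,160)),tri((331,154),(361,175)))
print("top front right corner",tri((356,104),(384,95)))
# body-side: near-vertical corner edge
a=cv2.imread("pics/top0.png")[90:230,190:370];cv2.imwrite("pics/inc_t.png",cv2.resize(a,None,fx=4,fy=4,interpolation=cv2.INTER_CUBIC))
a=cv2.imread("pics/scene0.png")[30:240,290:500];cv2.imwrite("pics/inc_s.png",cv2.resize(a,None,fx=2.8,fy=2.8,interpolation=cv2.INTER_CUBIC))
```

```text
handle [ 0.60470581 -0.11366241  0.18088012] [ 0.60986022 -0.11262235  0.14298598]
top front right corner [ 0.65190451 -0.15064466  0.34205028]
```

View pics/inc_t.png

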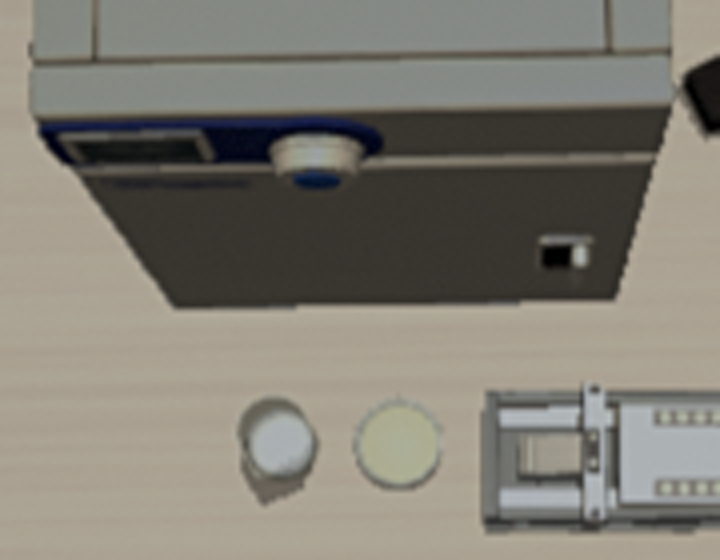

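View pics/inc_s.png

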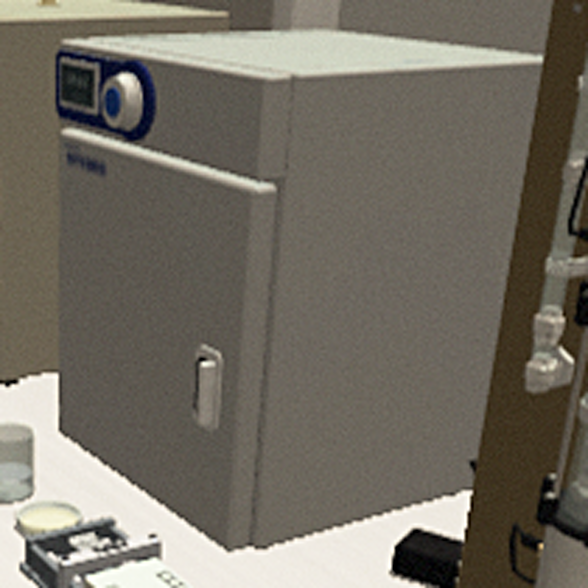

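Two views put the cassette top centre at about (0.501, −0.2245) and give the dock direction as about (0.019, 1). The incubator handle is near (0.605, −0.113). I'll keep the jaws along the travel direction so the wide gripper body stays clear of the incubator. To get there, I'll retract, swing the base, then come in over the pad.

```bash
cat >> h.py <<'E'
import cv2
D=np.array([.019,1,0]);D/=np.linalg.norm(D)
_x=np.array([0,0,-1.]);_y=-D
ROT=cv2.Rodrigues(np.stack([_x,_y,np.cross(_x,_y)],1))[0].ravel()
E
python3 - <<'E'
from station import *
from h import *
np.set_printoptions(precision=3,suppress=True)
s=sense();p=s["eef_pos"];r=s["ee_rot"]
move_linear([p[0]*.67,p[1]*.67,.26],r,rate=.25)
q=sense()["qpos"].copy();print(q)
q[0]=.48
move_joints(q)
s=sense();print(s["eef_pos"],s["t"],s["qpos"])
mid=np.array([.5005,-.2245,0]);tgt=mid-D*.052
print(tgt)
for z in(.15,.05,.028): print(inverse_kinematics([tgt[0],tgt[1],z],ROT))
E
```

```text
[-1.221  0.067 -0.01   1.985  0.001  1.09  -0.129]
[ 0.347 -0.236  0.26 ] 3.3333 [ 0.479  0.068 -0.011  1.984  0.001  1.09  -0.128]
[ 0.5   -0.276  0.   ]
[ 0.364  0.422  0.066  1.806 -0.034  0.915 -1.145]
[ 0.364  0.552  0.068  1.892 -0.055  0.7   -1.126]
[ 0.365  0.584  0.067  1.906 -0.061  0.654 -1.122]
```

Run:
```python
from station import *
from h import *
np.set_printoptions(precision=3,suppress=True)
grip(0.0)
tgt=np.array([.5005,-.2245,0])-D*.052
movep([tgt[0],tgt[1],.15],ROT)
move_linear([tgt[0],tgt[1],.055],rate=.12)
s=sense();print(s["t"],s["eef_pos"],s["width"],s["contact_force"])
for n in("scene","top"):cv2.imwrite(f"pics/{n}1.png",capture(n)[:,:,::-1])
a=cv2.imread("pics/top1.png")[180:230,300:435]
b=cv2.imread("pics/scene1.png")[200:310,290:420]
cv2.imwrite("pics/z1.png",np.vstack([cv2.resize(a,(650,240),interpolation=2),cv2.resize(b,(650,550),interpolation=2)])[:600*2:,:][:600+190:1])
a=cv2.resize(b,(700,592),interpolation=2);cv2.imwrite("pics/sz1.png",a)
```

```text
6.675 [ 0.5   -0.277  0.056] 0.004518875128898305 [-0.284  0.713  0.692]
```

View pics/sz1.png

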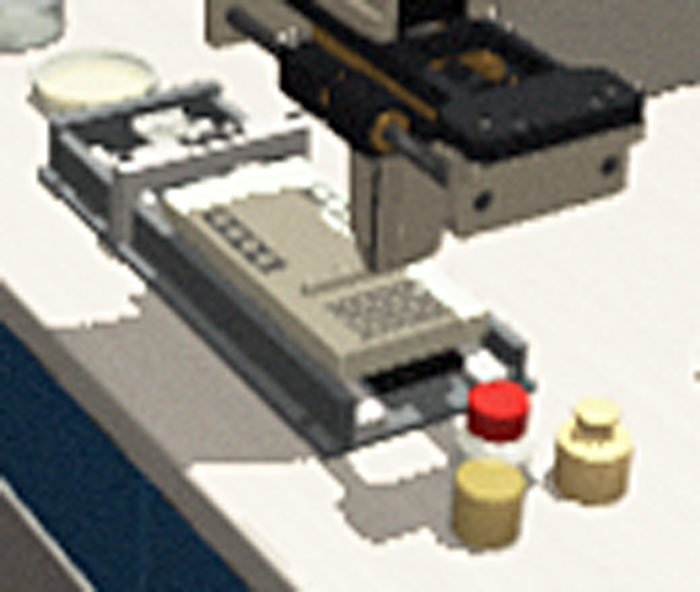

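View pics/top1.png

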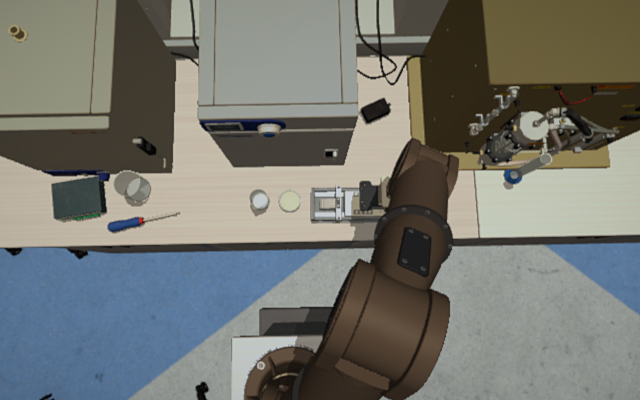

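```bash
python3 - <<'E'
from station import *
from h import *
np.set_printoptions(precision=4,suppress=True)
c=camera_info("scene");M=np.linalg.inv(c["cam_to_world"])
def pr(p):
    q=M@np.append(p,1);return ((c["fx"]*q[0]/q[2]+c["cx"]+.5-290)*700/130,(c["fy"]*q[1]/q[2]+c["cy"]+.5-200)*592/110)
p=sense()["eef_pos"];print("tcp",pr(p))
for a in(-.019,.019):
  for b in(-.0095,.0095): print(a,b,pr(p+D*a+np.array([b,0,0])))
S=lambda x,y,z:ray(c,290+x*130/700-.5,200+y*110/592-.5,z)
print("rib base",S(305,293,.036),S(412,266,.036))
E
python3 - <<'E'
import cv2
a=cv2.imread("pics/scene1.png")[225:275,330:390];cv2.imwrite("pics/rib.png",cv2.resize(a,None,fx=12,fy=12,interpolation=2))
E
```

```text
tcp (np.float64(393.48949604537654), np.float64(263.46884424634766))
-0.019 -0.0095 (np.float64(401.0378549546074), np.float64(293.15424761781776))
-0.019 0.0095 (np.float64(441.8726572077462), np.float64(280.3006073516744))
0.019 -0.0095 (np.float64(346.2427315039044), np.float64(247.03241617612613))
0.019 0.0095 (np.float64(386.26295260176033), np.float64(235.04904337508017))
rib base [ 0.4766 -0.2519  0.036 ] [ 0.5254 -0.2556  0.036 ]
```

View pics/rib.png

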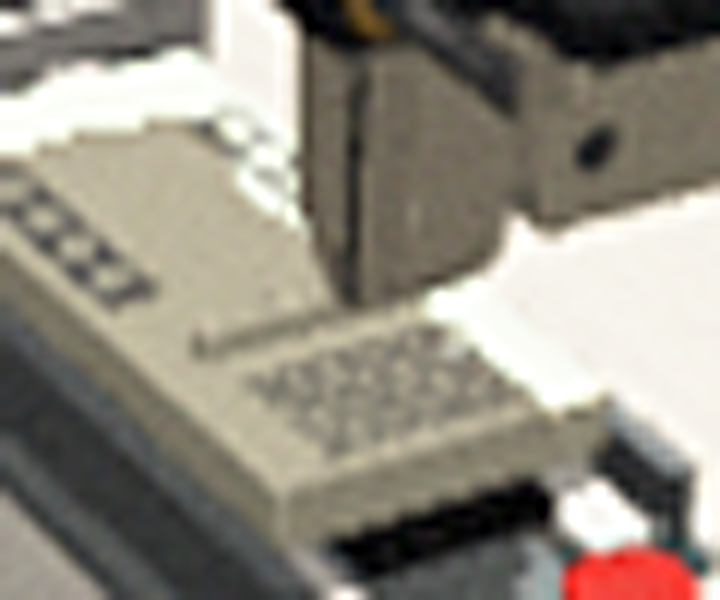

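Run:
```python
from station import *
from h import *
np.set_printoptions(precision=4,suppress=True)
c=camera_info("scene");p=sense()["eef_pos"];print(p)
for x,y in[(315,240),(350,300),(362,303),(500,250)]: print(ray(c,330+x/12-.5,225+y/12-.5,p[2]))
a=cv2.imread("pics/scene1.png")[190:275,330:415];cv2.imwrite("pics/fin.png",cv2.resize(a,None,fx=7,fy=7,interpolation=2))
a=cv2.imread("pics/top1.png")[170:230,330:400];cv2.imwrite("pics/fint.png",cv2.resize(a,None,fx=10,fy=10,interpolation=2))
```

```text
[ 0.5001 -0.2768  0.0559]
[ 0.4967 -0.2567  0.0559]
[ 0.4906 -0.2763  0.0559]
[ 0.4919 -0.2781  0.0559]
[ 0.5233 -0.2752  0.0559]
```

View pics/fin.png

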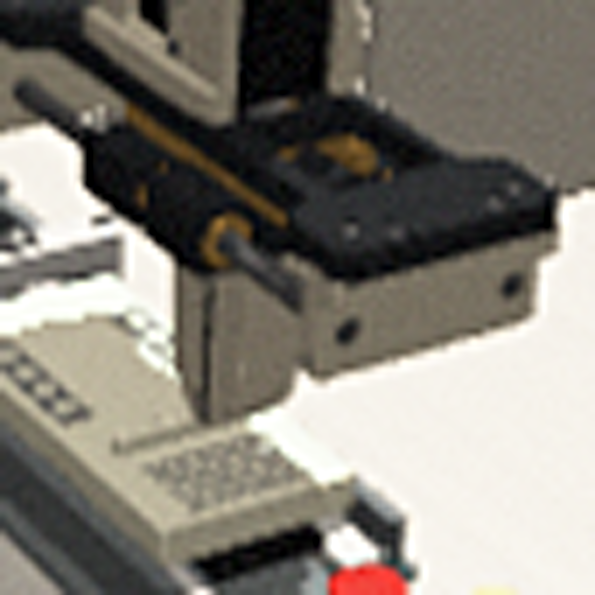

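View pics/fint.png

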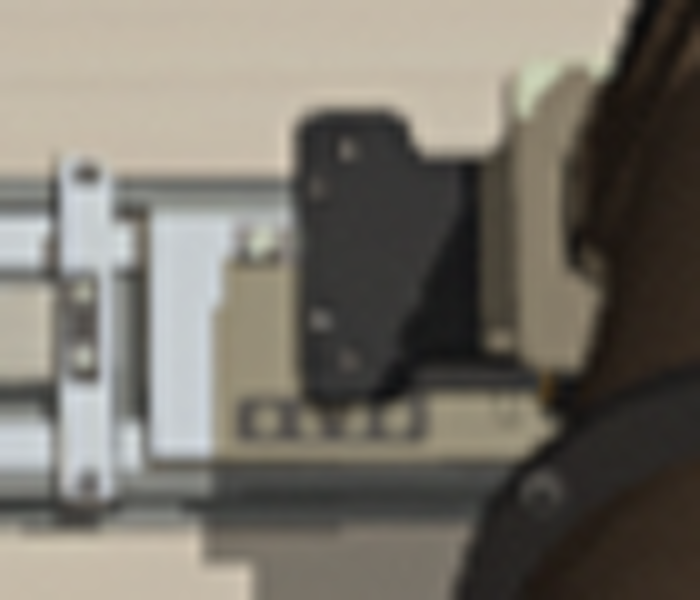

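The fingertips taper to about 13 mm along the travel direction, so the rib's rear face (y≈−0.2545) would be about 16 mm ahead. I'll shift 10 mm forward and press.

Run:
```python
from station import *
from h import *
np.set_printoptions(precision=4,suppress=True)
p=np.array([.5005,-.2245,0])-D*.0415
move_linear([p[0],p[1],.045],rate=.08)
s=sense();print(s["eef_pos"],s["contact_force"])
r=move_linear([p[0],p[1],.031],rate=.04)
s=sense();print(r,s["eef_pos"],s["contact_force"])
r=move_linear([p[0],p[1],.018],rate=.03,max_force=18)
s=sense();print(r,s["t"],s["eef_pos"],s["contact_force"],s["ft_torque"])
wait(.1);s=sense();print(s["eef_pos"],s["contact_force"])
```

```text
[ 0.4995 -0.265   0.0446] [-0.0115 -0.7191  0.8417]
False [ 0.5001 -0.2664  0.0312] [ 0.8521 -1.061   3.1985]
True 7.8833 [ 0.5001 -0.2664  0.0283] [-2.3705  0.2137 11.4932] [ 0.1839  0.7437 -0.024 ]
[ 0.5002 -0.2664  0.0283] [-2.1241  0.4222 11.2072]
```

Run:
```python
from station import *
from h import *
np.set_printoptions(precision=4,suppress=True)
p=np.array([.5005,-.2245,0])-D*.0415
for z in (.026,.024,.022,.020):
    r=move_linear([p[0],p[1],z],rate=.02)
    wait(.1);s=sense();print(z,r,s["t"],s["eef_pos"],s["contact_force"])
    if s["contact_force"][2]>26:break
```

```text
0.026 False 8.3333 [ 0.5002 -0.2664  0.0282] [-5.3459  1.3235 27.0606]
```

It's down on the rails at z=28.2 mm, pressing with 27 N. Now I'll slide, checking force at each step.

Run:
```python
from station import *
from h import *
np.set_printoptions(precision=4,suppress=True)
z=.026;m=np.array([.5005,-.2245,0])
for k in range(1,6):
    p=m-D*(.0415-.006*k)
    r=move_linear([p[0],p[1],z],rate=.03)
    s=sense();f=s["contact_force"];print(k,round(s["t"],2),s["eef_pos"],f)
    if f[2]<20:z-=.0006
    if f[2]>35:z+=.0006
    if abs(f[1])>25:break
for n in("scene","top"):cv2.imwrite(f"pics/{n}2.png",capture(n)[:,:,::-1])
b=cv2.imread("pics/scene2.png")[200:300,290:420];cv2.imwrite("pics/sz2.png",cv2.resize(b,None,fx=5.8,fy=5.8,interpolation=2))
a=cv2.imread("pics/top2.png")[180:230,300:400];cv2.imwrite("pics/tz2.png",cv2.resize(a,None,fx=7,fy=7,interpolation=2))
```

```text
1 8.68 [ 0.5012 -0.2622  0.0282] [-2.1718 -3.2211 20.8492]
2 9.03 [ 0.5018 -0.2563  0.0282] [-0.7824 -4.0022 19.8114]
3 9.38 [ 0.5019 -0.2516  0.0282] [-2.1821 -6.7445 25.1436]
4 9.73 [ 0.502  -0.2455  0.0282] [-2.6943 -6.5522 25.1104]
5 10.08 [ 0.5021 -0.2395  0.0282] [-2.9453 -6.6277 26.1116]
```

View pics/sz2.png

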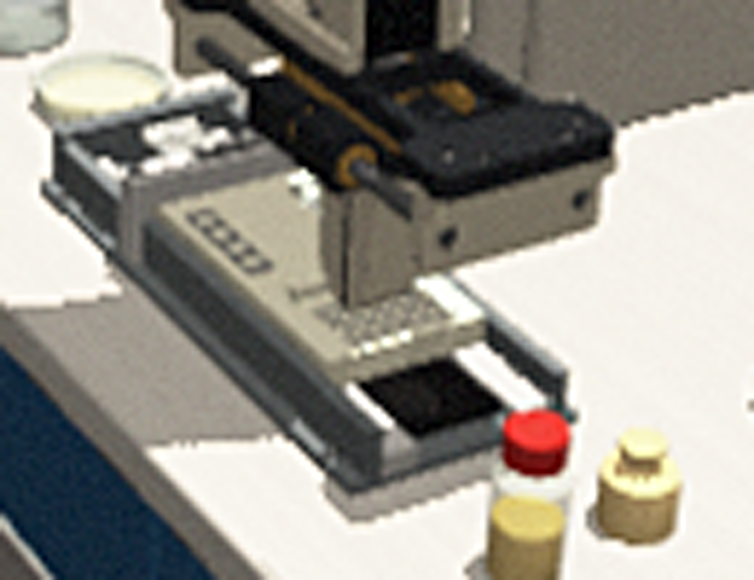

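View pics/tz2.png

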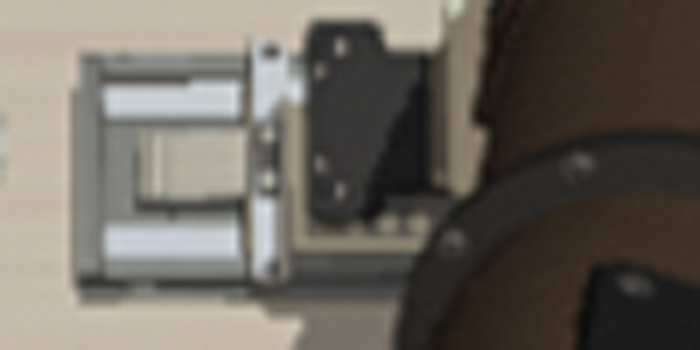

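The cassette is low, with its nose reaching the bridge and the platform visible behind it, sunk. I'll carry on to the end stop, watching for the rise in push force.

Run:
```python
from station import *
from h import *
np.set_printoptions(precision=4,suppress=True)
z=.026;m=np.array([.5005,-.2245,0])
for k in range(1,11):
    p=m-D*(.0115-.006*k)
    r=move_linear([p[0],p[1],z],rate=.03)
    s=sense();f=s["contact_force"];print(k,round(s["t"],2),s["eef_pos"],p[1].round(4),f)
    if f[2]<21:z-=.0006
    if f[2]>32:z+=.0006
    if f[1]<-18:break
    if s["eef_pos"][1]>-.193: break
```

```text
1 10.53 [ 0.5022 -0.2322  0.0282] -0.23 [-0.5655 -4.1153 20.9898]
2 10.88 [ 0.5023 -0.2276  0.0282] -0.224 [-2.4624 -7.2361 26.1182]
3 11.23 [ 0.5024 -0.2215  0.0282] -0.218 [-3.1343 -6.8844 27.07  ]
4 11.58 [ 0.5025 -0.2155  0.0282] -0.212 [-2.58   -7.843  27.3118]
5 11.93 [ 0.5026 -0.2101  0.0282] -0.206 [-3.4788 -9.096  26.8009]
6 12.28 [ 0.503  -0.2043  0.0282] -0.2 [-2.5245 -9.1514 26.7413]
7 12.63 [ 0.5031 -0.1986  0.0282] -0.194 [ -1.7106 -11.2547  26.2913]
8 12.98 [ 0.5032 -0.1923  0.0282] -0.188 [ -3.4167 -10.4126  26.6678]
```

Run:
```python
from station import *
from h import *
np.set_printoptions(precision=4,suppress=True)
z=.0254;m=np.array([.5005,-.2245,0])
for k in range(1,12):
    p=m-D*(-.0365-.003*k)
    r=move_linear([p[0],p[1],z],rate=.02)
    s=sense();f=s["contact_force"];print(k,round(s["t"],2),s["eef_pos"],p[1].round(4),f)
    if f[2]>33:z+=.0006
    if f[1]<-20:break
    if s["eef_pos"][1]>-.168: break
```

```text
1 13.28 [ 0.5032 -0.1895  0.0282] -0.185 [ -3.1921 -10.8798  27.59  ]
2 13.58 [ 0.5033 -0.1866  0.0282] -0.182 [ -3.3179 -10.5084  26.8614]
3 13.88 [ 0.5034 -0.1834  0.0282] -0.179 [ -3.2516 -10.4902  27.0828]
4 14.18 [ 0.5034 -0.1803  0.0282] -0.176 [ -3.0777 -11.2439  27.9869]
5 14.48 [ 0.5035 -0.1796  0.0282] -0.173 [ -3.1675 -18.0278  25.5184]
6 14.78 [ 0.5035 -0.1793  0.0282] -0.17 [ -1.5559 -26.1126  22.6091]
```

The cassette hit the stop at y=−0.179, against −0.178 predicted. I'll ease off the forward push, then lift.

Run:
```python
from station import *
from h import *
np.set_printoptions(precision=4,suppress=True)
s=sense();p=s["eef_pos"].copy()
move_linear([p[0],p[1]+.0015,.0262],rate=.02);s=sense();print(s["eef_pos"],s["contact_force"])
move_linear([p[0],p[1]+.0008,.032],rate=.03);s=sense();print(s["eef_pos"],s["contact_force"])
move_linear([p[0],p[1],.16],rate=.12)
s=sense();q=s["qpos"].copy();print(s["t"],s["contact_force"])
move_linear([.36,-.30,.26],rate=.2)
q=sense()["qpos"].copy();q[0]=1.3;move_joints(q)
for n in("scene","top"):cv2.imwrite(f"pics/{n}3.png",capture(n)[:,:,::-1])
b=cv2.imread("pics/scene3.png")[200:310,290:420];cv2.imwrite("pics/sz3.png",cv2.resize(b,None,fx=5.4,fy=5.4,interpolation=2))
a=cv2.imread("pics/top3.png")[180:230,300:435];cv2.imwrite("pics/tz3.png",cv2.resize(a,None,fx=5.9,fy=5.9,interpolation=2))
s=sense();print(s["t"],s["eef_pos"],s["contact_force"])
```

```text
[ 0.5036 -0.1796  0.0282] [-6.0631 -3.0208 27.7933]
[ 0.5031 -0.1781  0.0318] [ 0.7832  0.1704 -0.3291]
16.8917 [-0.4781 -0.4182 -0.8873]
19.675 [ 0.005  -0.4684  0.2594] [-0.5045  0.0573 -0.1635]
```

View pics/sz3.png

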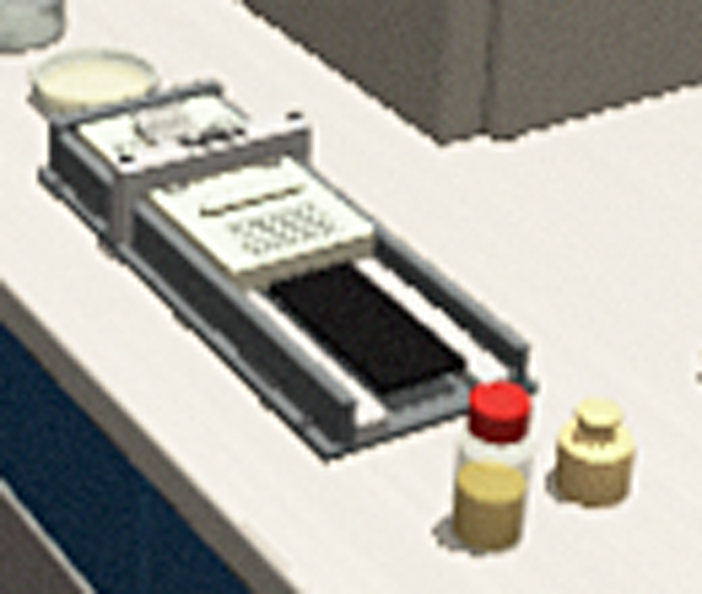

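View pics/tz3.png

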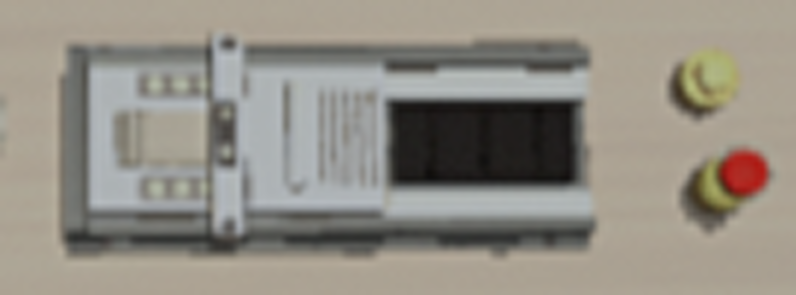

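The cassette nose meets the end stop (col 89 of the zoomed top view) and the neighbouring objects look unmoved. Next I'll check the gap and the platform height numerically.

Run:
```python
from station import *
from h import *
np.set_printoptions(precision=4,suppress=True)
t=camera_info("top");s=camera_info("scene")
T=lambda x,y,z:ray(t,300+(x+.5)/5.9-.5,180+(y+.5)/5.9-.5,z)
S=lambda x,y,z:ray(s,290+(x+.5)/5.4-.5,200+(y+.5)/5.4-.5,z)
print("cass rear top",T(385,66,.028),T(385,214,.028),"nose",T(89,140,.028),"stop outer",T(66,140,.031))
print("cass rear scene",S(377,236,.028),S(237,278,.028))
def P(c):
    M=np.linalg.inv(c["cam_to_world"])[:3];K=np.array([[c["fx"],0,c["cx"]],[0,c["fy"],c["cy"]],[0,0,1]]);return K@M
def tri(a,b):
    a=(300+(a[0]+.5)/5.9-.5,180+(a[1]+.5)/5.9-.5);b=(290+(b[0]+.5)/5.4-.5,200+(b[1]+.5)/5.4-.5)
    X=cv2.triangulatePoints(P(t),P(s),np.array(a,float),np.array(b,float)).ravel();return X[:3]/X[3]
print("platform rear corners near, far",tri((577,184),(388,395)),tri((579,102),(466,357)))
print("cassette rear near, far (expect z .028)",tri((385,214),(237,278)),tri((385,66),(377,236)))
for z in(.014,.021):print(z,S(388,395,z),S(466,357,z),T(577,184,z),T(579,102,z))
a=cv2.imread("pics/top0.png").astype(int);b=cv2.imread("pics/top3.png").astype(int)
d=np.abs(a-b).max(2)
for n,(x0,x1,y0,y1) in dict(vial_weight=(405,440,180,225),petri=(275,305,185,215),beaker=(245,275,185,220)).items(): print(n,d[y0:y1,x0:x1].max())
c=cv2.imread("pics/scene3.png")[215:285,325:395];cv2.imwrite("pics/pl3.png",cv2.resize(c,None,fx=8.5,fy=8.5,interpolation=2))
```

```text
cass rear top [ 0.5375 -0.2111  0.028 ] [ 0.4674 -0.2083  0.028 ] nose [ 0.505  -0.0713  0.028 ] stop outer [ 0.5048 -0.0605  0.031 ]
cass rear scene [ 0.5345 -0.2181  0.028 ] [ 0.466  -0.2182  0.028 ]
platform rear corners near, far [ 0.482  -0.3012  0.0161] [ 0.519  -0.3023  0.0223]
cassette rear near, far (expect z .028) [ 0.4695 -0.2097  0.022 ] [ 0.5387 -0.2118  0.0234]
0.014 [ 0.4846 -0.2989  0.014 ] [ 0.5264 -0.2924  0.014 ] [ 0.4817 -0.3013  0.014 ] [ 0.5209 -0.3042  0.014 ]
0.021 [ 0.4784 -0.3071  0.021 ] [ 0.5196 -0.3007  0.021 ] [ 0.4807 -0.3     0.021 ] [ 0.5197 -0.3029  0.021 ]
vial_weight 29
petri 3
beaker 3
```

View pics/pl3.png

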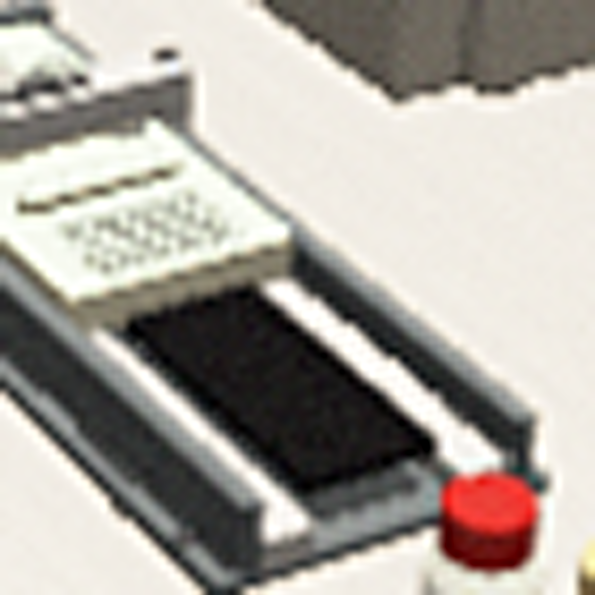

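```bash
python3 - <<'E'
import cv2,numpy as np
a=[cv2.cvtColor(cv2.imread(f"pics/scene{i}.png"),6) for i in(0,2,3)]
for u in range(358,378,3):
    print(u,[(np.where(g[245:285,u]<45)[0]+245)[[0,-1]].tolist() if (g[245:285,u]<45).any() else None for g in a])
c=[cv2.resize(cv2.imread(f"pics/scene{i}.png")[235:290,335:395],None,fx=6.5,fy=9,interpolation=0) for i in (2,3)]
cv2.imwrite("pics/cmp.png",np.hstack(c))
E
python3 - <<'E'
import sys;sys.path.insert(0,'.')
from station import *
from h import *
c=camera_info("scene");M=np.linalg.inv(c["cam_to_world"])
for z in(.014,.021):
    q=M@np.array([.5,-.3,z,1]);print(c["fx"]*q[0]/q[2]+c["cx"],c["fy"]*q[1]/q[2]+c["cy"])
E
```

```text
358 [[270, 270], [264, 272], [252, 271]]
361 [[269, 272], [263, 274], [246, 272]]
364 [[268, 271], [262, 274], [249, 271]]
367 [[267, 270], [262, 273], [251, 270]]
370 [[266, 269], [265, 272], [253, 269]]
373 [[265, 268], [267, 271], [257, 268]]
376 [None, [258, 260], [258, 260]]
367.8425792832514 270.9448091630064
368.047797727283 268.11588311350283
```

View pics/cmp.png

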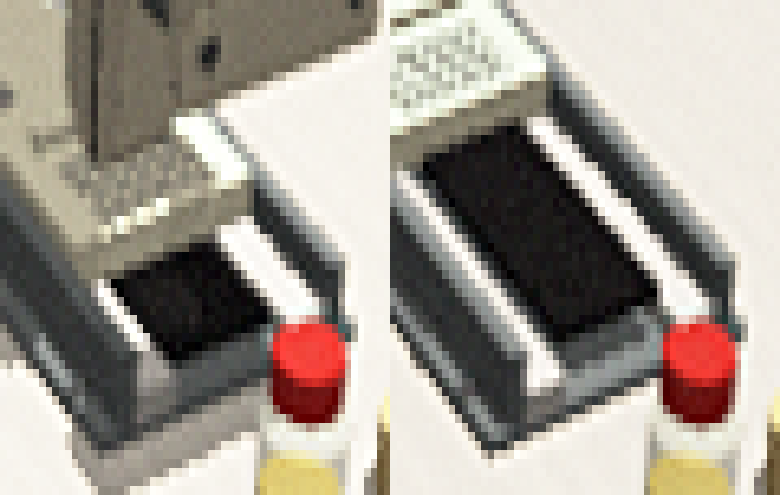

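The platform's rear edge is 3 px higher than when it was pressed (7 mm of travel predicts 2.8 px) and sits in the same rows as at the start, so it has sprung up. The arm is clear, so I'll hand in.

```bash
python3 -c "
from station import *
job_done();print(sense()['t'])"
```

```text
the job is handed in; nothing more can be done
the job is handed in; nothing more can be done
```

The cassette is loaded in the dock and the job is handed in, at about 20 s of the 35 s allowed. No verdict was reported.

**What I did:** With the fingers shut, I pressed the pad behind the rib down to the rails (TCP at z = 28.2 mm). I kept 20–28 N on it while sliding the cassette under the bridge and leaf. It reached the end stop at y = −0.179, against about −0.178 predicted. The push force rose there from 11 N to 26 N. I then eased off the push, lifted straight up and swung the arm clear.

**Last checks:**
- **Position:** In the top view the nose touches the end stop with no visible gap. The rear edge measures y ≈ −0.210, as expected for a seated cassette. Its two rear corners differ by 2.8 mm over 70 mm (0.04 rad), against a measured dock skew of about 0.02 rad. Both are coarse at this pixel size.
- **Platform:** Its rear edge is back in the same image rows as at the start, 3 px above where it was when pressed. It has sprung up behind the cassette.
- **Surrounding objects:** The petri dish and beaker look unchanged between the first and last pictures (at most 3 grey levels different). The vial and weight area differs by up to 29 grey levels; both look to be in the same place, so I put that down to lighting or shadow.
- **Arm:** The force on the tool was about zero at the end.

**Where checks disagreed:** The two cameras differ by up to 10 mm in y at the cassette's rear. The scene camera puts it at −0.218. Triangulating both views puts the cassette top at 22–23 mm instead of 28 mm. I relied on the top view and the contact forces. I did not measure the leaf angle directly.

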